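Gauge two hub sleeves on the bean cooler's stirrer shaft and sort them

TASK

Swing the bean cooler's wire guard up past its spring's over-centre point so that it stays open by itself, then use the bare stirrer shaft inside as the gauge for the two bronze sleeves, one after the other: slide the sleeve onto the shaft until it is fully home on the shoulder or stops at the tip, without forcing it, and put it away before trying the next. A sleeve that goes home is to stand in the shallow steel tray, one that stops at the tip is to stand in the cardboard carton. Leave the guard open and the other things on the bench where they are.

Things in the scene. Friction and masses are not known exactly. Their poses are not given: they have to be found in the camera images.
- sleeve_a_mid (a point): bronze sleeve, a tube 46 mm outside diameter, 70 mm tall, 360 to 630 g, at first upright on the table. Point: its centre; z is its axis. The two sleeves are alike outside. One has a 30 mm bore and slides over the shaft down to the shoulder; the other has a 26 mm bore and catches 2 to 3 mm down the tip's bevel. Which this is, is found by trying.
- sleeve_b_mid (a point): The other bronze sleeve, a tube 46 mm outside diameter, 70 mm tall, 360 to 630 g, at first upright on the table. Point: its centre; z is its axis. The two sleeves are alike outside. One has a 30 mm bore and slides over the shaft down to the shoulder; the other has a 26 mm bore and catches 2 to 3 mm down the tip's bevel. Which this is, is found by trying.
- shaft_tip (a point): centre of the tip of the cooler's stirrer shaft, 112 mm above the table: an upright steel journal 28 mm in diameter, tip bevelled 3 mm at 45 degrees (22 mm across at the end), in the middle of a fixed round steel pan (230 mm across, 220 inside, rim 115 mm and floor 55 mm above the table). z is up, y (horizontal) points to the guard's hinge.
- shaft_shoulder (a point): centre of the shoulder (dark collar, 44 mm in diameter) at the foot of that shaft, 46 mm below its tip, 66 mm above the table; a sleeve that fits comes to rest on it. Same axes.
- guard (a joint): opening angle of the guard, a round wire grille (350 g) over the pan: 0 shut, 1.8 open at its stop. Hinged on the pan's +y side; the edge opposite the hinge rises. Spring and weight hold it shut up to about 0.85 rad (about 4 N at the handle at first, less later); beyond that the spring swings it fully open and keeps it there.
- guard_handle (a point): middle of the guard's handle: a round bar 12 mm thick, 78 mm clear between its posts, parallel to the hinge, 38 mm above the wires, near the edge opposite the hinge, 160 mm above the table when shut. From the hinge it lies 215 mm along the grille (-y) and 42 mm out of it (+z). x is along the bar; y and z turn with the guard.
- guard_hinge (a point): middle of the guard's hinge axis, 118 mm above the table, 125 mm from the shaft's axis. x is the hinge axis; y and z turn with the guard.
- tray_in (a point): centre of the inner floor of the shallow steel tray for sleeves that fit: square, 170 mm outside and 164 mm inside, walls 35 mm high, floor 3 mm above the table, fixed to the table; axes along its sides.
- carton_in (a point): centre of the inner floor of the open cardboard carton for sleeves that do not fit: square, 150 mm outside and 142 mm inside, walls 60 mm high, floor 4 mm above the table, fixed to the table; axes along its sides.
- stirrer: the cooler's stirrer, taken off: hub and two arms with paddles, 200 mm across, 45 mm tall, lying on the table; to be left alone.
- screwdriver: screwdriver, 200 mm long, 26 mm thick, lying beside the sleeves; to be left alone.
- wrench: spanner, 180 mm long, lying flat; to be left alone.
- brush: chaff brush, 200 mm long, lying; to be left alone.
- grease_tin: round tin, 66 mm across, 42 mm tall; to be left alone.
- bowl: steel bowl, 156 mm across, 75 mm tall; to be left alone.
- scoop: white plastic bean scoop, about 170 mm long with its handle, 59 mm tall; to be left alone.
- timer: small grey timer, 55 x 70 x 16 mm, lying flat; to be left alone.
Things that resemble listed ones, but are neither listed nor needed, are in the scene too. Leave any black or green look-alike of the part that bears sleeve_a_mid alone.

How it is judged:
By the outcome, as a careful person would: the job done as asked, in the order asked, and still so for the second after the job is handed in, with the robot touching nothing.
It also fails if it takes over 72 s, if anything falls off the work surface, if the arm or the gripper's body presses on something with over 40 N, if the wrist force passes 120 N, or if a joint passes its speed limit or range.

ROBOT

A 6-joint arm with a two-finger parallel gripper is mounted at the origin on the work surface. World frame = base frame: x ahead of the robot, y to its left, z up, the work surface at z = 0. Lengths are in mm, angles in rad, forces in N, time in s.
With the tool pointing down it reaches from about 350 to 875 mm from the base axis. Payload 4.2 kg.
Tool frame: the origin (TCP) lies at the very end of the fingers, on their centre line; the grasp point (between the pads) lies 19 mm behind it; z points along the fingers, y is the line along which they close (so a half turn about z gives the same grasp; the last joint's range is limited). The gripper opens to 85 mm and grips with 20 to 120 N. Pads are 22 mm wide; open, the fingers measure 114 mm over their backs; the gripper's body (76 mm by 85 mm) begins 54 mm behind the grasp point. The pads swing forward as they close: fully open they stand 13 mm farther back than shut.
Start: joints at [-1.084, 0.385, 0.008, 0, -1.194, -0.259], TCP at [141.164, -608.828, 231.312] pointing down, gripper open.
Joint ranges: [-3.14, 3.14], [-1.21, 2.06], [-1.07, 1.41], [-3.16, 2.05], [-2.99, -0.16], [-3.1, 3.1]. Speed limits (rad/s): [2.79, 2.79, 3.14, 3.14, 3.14, 3.14].

INTERFACE

Orientations are given as a unit quaternion [x, y, z, w].
In Python, from bench import arm, optics gives the robot as it stands. The module is installed in compiled form; this text tells all that it offers.
- The arm moves only by the tool step_arm, never from a script. Its argument "motion" is a list of rows, each an object with "dr": the turn, a rotation vector about the tool's x, y, z in units of 8 degrees (1.0 is 8 degrees), a list of three; "slide": the shift along the tool's x, y, z in mm, a list of three; "jaw": the finger opening in mm, from 0 to 85.4. A call has exactly 8 rows; each row is the pose to reach, as a shift and turn from the pose commanded when the call began, along the tool's axes at that moment; what a row does not reach only later rows make up. A row lasts 1/8 s, in which the tool goes at most 62.5 mm and 10.7 degrees, less where a joint would pass 70% of its speed; a pose out of reach is approached as far as the arm can. A call with a gripper value outside its range is refused whole. The fingers move at their own pace and stop on an object; the grip force is fixed at half the most. Time passes only in rows, so rows that repeat a pose let the fingers close, or fill a call up. It gives the time, the measured TCP pose, the force, the opening and the grip force at its end, in the units of the state.
- arm.read_state(): the state, without advancing time (a new reading comes with each control period).
- optics.get_image(name): name is "scene" or "top"; returns the picture (420x560x3 uint8, blue, green, red); there is no depth.
- optics.camera_info(name): a dict with "camera_matrix" (3x3 intrinsics, pixels), "k1" (the pictures are not rectified: a ray, as slopes to the right and down, at radius r is drawn at 1 + k1 r^2 times it, then the intrinsics apply), "view" (4x4, takes a point from world to camera coordinates). Camera axes: x right, y up, looking along -z (the intrinsics and any distortion apply to the point x, -y, -z); pixel columns grow to the right and rows downward; lengths in mm; the calibration is good to about 2 mm. A picture is of the moment at which its call begins. camera_info takes no time and is no camera call.
- arm.job_done(): hands the job in; it is judged then, once.
The state is a dict: "clock": time; "joints": joint angles; "joint_vel": joint speeds; "joint_efforts": joint torques, N m; "position": TCP position; "ee_rot": TCP orientation; "contact_force": force on the tool from outside, world axes, zero at the start; "wrist_torque": the same for the moment, N m; "gripper_width": finger opening in mm; "grasp_force": force on a finger pad.
Only numpy, scipy, OpenCV 4.12 (cv2) and the standard library are available. Lean on these libraries where they do the work, as an engineer would, in place of code of your own. Each camera call takes 0.05 s, during which the arm holds its last target. There are 200 camera calls.

## Working session

There is one attempt and no reset: what is moved stays moved. The work goes in short steps, Python scripts to look and compute and a tool call to move; the robot and the scene stay as the last step left them, time stands still between calls to the robot, and variables do not carry over. Pictures are saved under pics/ and viewed, at most 10 in all, crops included, and the job is handed in when it is done.

Besides the shell and the picture viewer there is one more tool, called as name(argument=value, ...), one argument or row to a line, values as JSON. step_arm: Moves the arm, as the interface text tells. Its arguments: {"type":"object","properties":{"motion":{"type":"array","items":{"type":"object","properties":{"dr":{"type":"array","items":{"type":"number"}},"slide":{"type":"array","items":{"type":"number"}},"jaw":{"type":"number"}}}}},"required":["motion"]}

```bash
mkdir -p pics; python3 - <<'E'
from bench import arm, optics
import cv2
print(arm.read_state())
for n in ("scene","top"):
    im=optics.get_image(n); cv2.imwrite(f"pics/{n}0.png",im)
    cv2.imwrite(f"pics/{n}0b.png",cv2.resize(im,(800,600),interpolation=cv2.INTER_CUBIC))
    print(n,optics.camera_info(n))
E
```

```text
{'clock': 0.0, 'joints': array([-1.08440192e+00,  3.85544629e-01,  6.62311613e-03, -4.99655070e-04,
       -1.19398797e+00, -2.58584451e-01]), 'joint_vel': array([-0.00059831,  0.00045831,  0.00034714,  0.00103806, -0.00200086,
       -0.0008551 ]), 'joint_efforts': array([ 4.63197284e-04, -3.92289019e+01,  1.88391817e+01,  4.18628901e+00,
       -4.76789370e-03, -4.37301736e-06]), 'position': array([ 141.03056923, -608.28162843,  230.22762004]), 'ee_rot': array([-1.13567189e-01,  9.93529729e-01,  1.06863121e-03, -1.68246936e-04]), 'contact_force': array([-0.3687251 ,  0.39085446,  0.04988654]), 'wrist_torque': array([ 0.07797154,  0.01915801, -0.00441739]), 'grasp_force': 0.0, 'gripper_width': 85.44320783133462}
scene {'camera_matrix': array([[426.48750226,   0.        , 271.85700879],
       [  0.        , 426.48750226, 210.1356238 ],
       [  0.        ,   0.        ,   1.        ]]), 'k1': 0.01912084566985923, 'view': array([[ 1.69740680e-01,  9.85409556e-01, -1.24942968e-02,
        -1.46333288e+02],
       [-7.33585957e-01,  1.34808646e-01,  6.66091790e-01,
         3.30512551e+02],
       [ 6.58057555e-01, -1.03897233e-01,  7.45765123e-01,
        -1.45935171e+03],
       [ 0.00000000e+00,  0.00000000e+00,  0.00000000e+00,
         1.00000000e+00]])}
top {'camera_matrix': array([[424.98003431,   0.        , 269.96383398],
       [  0.        , 424.98003431, 207.58453895],
       [  0.        ,   0.        ,   1.        ]]), 'k1': -0.11439085614290534, 'view': array([[-2.68254638e-02, -9.99438082e-01,  2.00976147e-02,
         4.08973450e+01],
       [ 9.90879677e-01, -2.39291502e-02,  1.32607922e-01,
        -5.57006585e+02],
       [-1.32052488e-01,  2.34715870e-02,  9.90964795e-01,
        -1.30352377e+03],
       [ 0.00000000e+00,  0.00000000e+00,  0.00000000e+00,
         1.00000000e+00]])}
```

View pics/top0b.png

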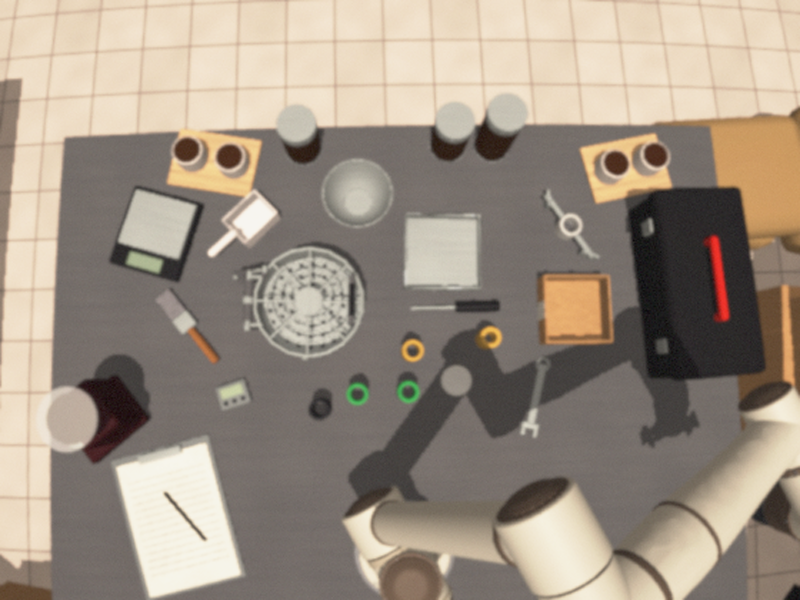

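View pics/scene0b.png

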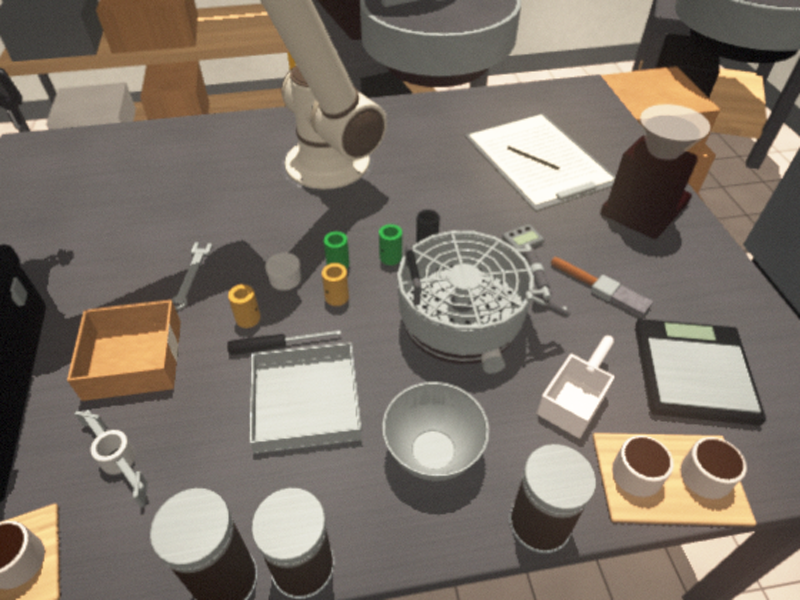

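The top view shows the pan at about (308,302) of 800x600, with the handle at (351,300) and the hinge on the left. The sleeves are at (412,350) and (490,337), the tray at (442,250) and the carton at (576,309). Next I'll look at an enlarged crop.

```bash
cat > h.py <<'E'
import numpy as np, cv2
from bench import arm, optics
INF={n:optics.camera_info(n) for n in("scene","top")}
def proj(n,P):
    i=INF[n];K=i["camera_matrix"];c=np.c_[np.atleast_2d(P),np.ones(len(np.atleast_2d(P)))]@i["view"].T
    s=np.c_[c[:,0],-c[:,1]]/-c[:,2:3]; s=s*(1+i["k1"]*(s**2).sum(1,keepdims=True))
    return s*[K[0,0],K[1,1]]+[K[0,2],K[1,2]]
def back(n,uv,z):
    from scipy.optimize import least_squares
    f=lambda p:(proj(n,[p[0],p[1],z])[0]-uv)
    return least_squares(f,[500,0]).x
def crop(im,x0,y0,w,h,k,fn):
    cv2.imwrite(fn,cv2.resize(im[y0:y0+h,x0:x0+w],None,fx=k,fy=k,interpolation=cv2.INTER_CUBIC))
E
python3 - <<'E'
from h import *
t=cv2.imread("pics/top0.png"); crop(t,160,140,270,175,2.96,"pics/c1.png")
s=cv2.imread("pics/scene0.png"); crop(s,150,150,240,150,3.3,"pics/c2.png")
E
```

```text
(no output)
```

View pics/c1.png

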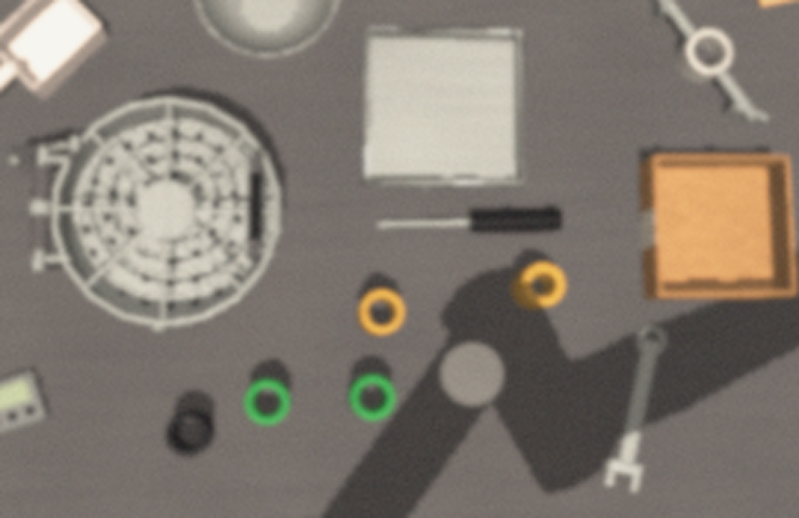

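View pics/c2.png

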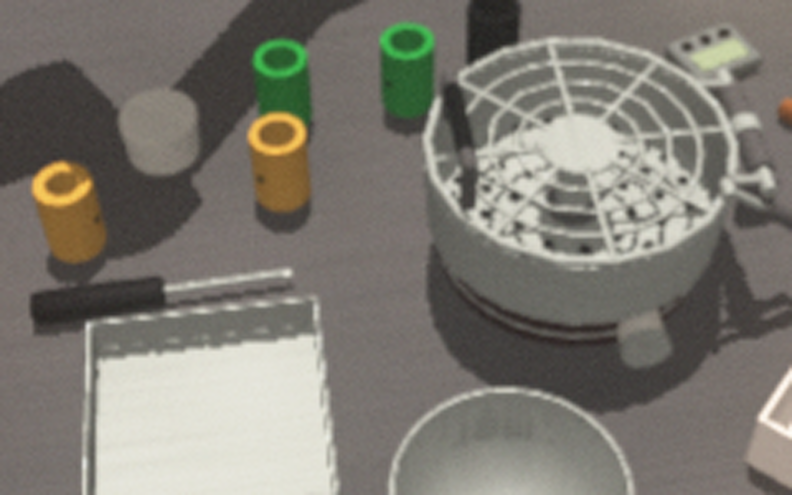

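```bash
python3 - <<'E'
from h import *
def T(x,y):return np.array([160+(x+.5)/2.96-.5,140+(y+.5)/2.96-.5])
def S(x,y):return np.array([150+(x+.5)/3.3-.5,150+(y+.5)/3.3-.5])
for nm,z,t,s in [("guardcirc",122,(167,212),(583,146)),("handle",160,(256,206),(459,143)),("A(right,-y)",70,(543,285),(64,184)),("B",70,(382,311),(278,134)),
 ("tin",42,(472,374),(158,118)),("black",60,(191,425),None),("greenr",70,(373,397),(280,58)),("greenl",70,(268,401),(407,41)),
 ("tray1",35,(367,28),(88,322)),("tray2",35,(520,33),None),("tray3",35,(520,182),None),("tray4",35,(365,180),(316,300)),
 ("car1",60,(650,154),None),("car2",60,(790,155),None),("car3",60,(796,297),None),("car4",60,(647,297),None),
 ("sdhandle",13,(515,220),(100,298)),("sdtip",13,(378,225),None),("bowl",75,(268,0),None),("hinge1",118,(40,155),None),("hinge2",118,(38,262),None)]:
    print(nm,back("top",T(*t),z).round(1), back("scene",S(*s),z).round(1) if s else "")
E
```

```text
guardcirc [539.3 187.7] [542.8 190.1]
handle [538.2  97.8] [559.2  93.6]
A(right,-y) [ 460.2 -194.7] [ 462.  -194.8]
B [438.  -26.6] [438.3 -26.9]
tin [ 370.6 -120.8] [ 373.9 -122. ]
black [326.5 172.3] 
greenr [350.5 -14.6] [350.2 -15.4]
greenl [349.3  92.6] [348.8  92.5]
tray1 [747.2 -22.6] [ 571.2 -185.2]
tray2 [ 738.5 -190.2] 
tray3 [ 573.7 -182. ] 
tray4 [579.8 -15.2] [581.2 -17.2]
car1 [ 597. -319.] 
car2 [ 592.7 -473.5] 
car3 [ 439.9 -468.7] 
car4 [ 445.  -306.6] 
sdhandle [ 535.2 -178.5] [ 532.3 -179.1]
sdtip [533.5 -29. ] 
bowl [769.1  83.8] 
hinge1 [600.7 315.7] 
hinge2 [492.8 317.4]
```

```bash
cat >> h.py <<'E'
from scipy.spatial.transform import Rotation as Ro
def tgt(yaw): # tool pointing down, tool y at world angle yaw (deg)
    a=np.radians(yaw); y=np.array([np.cos(a),np.sin(a),0]); z=np.array([0,0,-1.]); return Ro.from_matrix(np.c_[np.cross(y,z),y,z])
def rel(P,yaw=88.4):
    s=arm.read_state(); R=Ro.from_quat(s["ee_rot"]); d=(R.inv()*tgt(yaw)).as_rotvec(degrees=True)/8
    print("dr",d.round(2)); 
    for p in np.atleast_2d(P): print("slide",R.inv().apply(p-s["position"]).round(1))
E
python3 - <<'E'
from h import *
rel([[539,98,210],[539,98,142]])
E
```

```text
dr [ 0.01 -0.    1.83]
slide [-547.1  598.3   21.5]
slide [-547.1  598.1   89.5]
```

step_arm(
  motion=[
    {"dr": [0, 0, 0.2], "slide": [-38, 42, 0], "jaw": 50},
    {"dr": [0, 0, 0.5], "slide": [-78, 85, 0], "jaw": 50},
    {"dr": [0, 0, 0.8], "slide": [-118, 129, 0], "jaw": 50},
    {"dr": [0, 0, 1.1], "slide": [-158, 173, 0], "jaw": 50},
    {"dr": [0, 0, 1.4], "slide": [-198, 217, 0], "jaw": 50},
    {"dr": [0, 0, 1.7], "slide": [-238, 260, 0], "jaw": 50},
    {"dr": [0, 0, 1.83], "slide": [-278, 304, 0], "jaw": 50},
    {"dr": [0, 0, 1.83], "slide": [-318, 348, 0], "jaw": 50},
  ],
)

```text
clock: 1.1
position: [372.7, -196.2, 231.3]
ee_rot: [0.014, 1.0, 0.0, 0.0]
contact_force: [1.2, -0.2, -0.4]
gripper_width: 49.9
grasp_force: 0.0
```

```bash
python3 - <<'E'
from h import *
print(arm.read_state()["position"]);rel([[539,98,200],[539,98,142]])
E
```

```text
[ 372.73577772 -196.15644448  231.30511293]
dr [0. 0. 0.]
slide [-158.   298.7   31.4]
slide [-158.   298.7   89.4]
```

step_arm(
  motion=[
    {"slide": [-26, 50, 0], "jaw": 50},
    {"slide": [-53, 100, 0], "jaw": 50},
    {"slide": [-80, 150, 0], "jaw": 50},
    {"slide": [-106, 200, 0], "jaw": 50},
    {"slide": [-132, 250, 0], "jaw": 50},
    {"slide": [-158, 299, 10], "jaw": 50},
    {"slide": [-158, 299, 25], "jaw": 50},
    {"slide": [-158, 299, 40], "jaw": 50},
  ],
)

```text
$.motion[0]: bad value
```

```bash
python3 - <<'E'
from h import *
print(arm.read_state()["position"]);rel([[539,98,200],[539,98,142]])
im=optics.get_image("scene"); p=proj("scene",[539,98,190])[0]; x,y=(p-[90,65]).astype(int)
crop(im,x,y,180,130,4,"pics/g1.png"); print(x,y)
E
```

```text
[ 372.73577772 -196.15644448  231.30511293]
dr [0. 0. 0.]
slide [-158.   298.7   31.4]
slide [-158.   298.7   89.4]
199 112
```

View pics/g1.png

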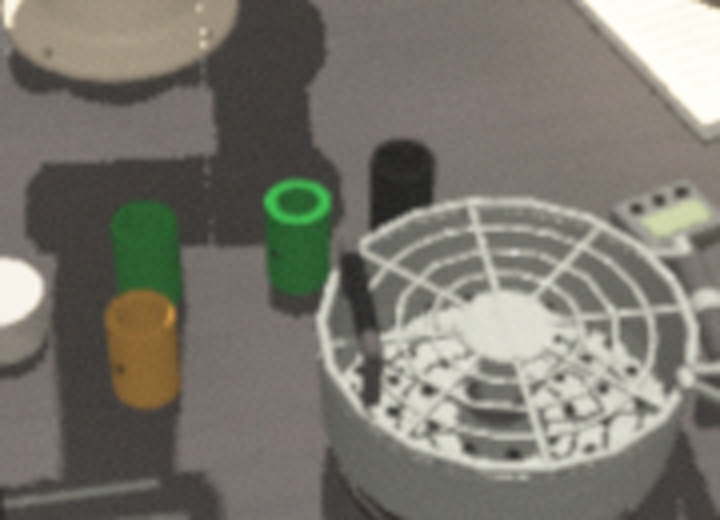

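The close crop shows the handle bar around (360,325), with the gripper not there yet because the move was refused: "dr" is needed in every row.

step_arm(
  motion=[
    {"dr": [0, 0, 0], "slide": [-26, 50, 0], "jaw": 50},
    {"dr": [0, 0, 0], "slide": [-53, 100, 0], "jaw": 50},
    {"dr": [0, 0, 0], "slide": [-80, 150, 0], "jaw": 50},
    {"dr": [0, 0, 0], "slide": [-106, 200, 0], "jaw": 50},
    {"dr": [0, 0, 0], "slide": [-132, 250, 0], "jaw": 50},
    {"dr": [0, 0, 0], "slide": [-158, 299, 10], "jaw": 50},
    {"dr": [0, 0, 0], "slide": [-158, 299, 25], "jaw": 50},
    {"dr": [0, 0, 0], "slide": [-158, 299, 40], "jaw": 50},
  ],
)

```text
clock: 2.15
position: [537.8, 96.2, 189.8]
ee_rot: [0.014, 1.0, -0.0, -0.001]
contact_force: [0.0, -0.3, -0.4]
gripper_width: 50.0
grasp_force: 0.0
```

```bash
python3 - <<'E'
from h import *
print(arm.read_state()["position"]);rel([[539,98,142]])
im=optics.get_image("scene"); p=proj("scene",[[539,98,160],[500,98,160],[578,98,160]]); x,y=(p[0]-[90,65]).astype(int)
crop(im,x,y,180,130,4,"pics/g2.png"); print((p-[x,y])*4)
E
```

```text
[537.80612913  96.24115615 189.82435491]
dr [-0.   -0.01  0.  ]
slide [-1.2  1.8 47.8]
[[363.51314498 262.46331224]
 [350.74540105 217.02061199]
 [376.95754794 310.30372703]]
```

View pics/g2.png

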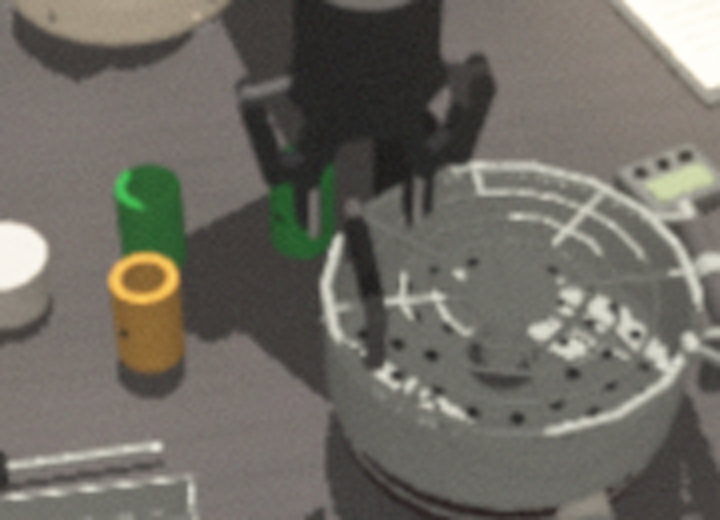

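The bar runs from (352,210) to (380,320), as predicted, and sits midway between the fingers. Descend and grip.

step_arm(
  motion=[
    {"dr": [0, 0, 0], "slide": [-1, 1.5, 16], "jaw": 50},
    {"dr": [0, 0, 0], "slide": [-1, 1.5, 32], "jaw": 50},
    {"dr": [0, 0, 0], "slide": [-1, 1.5, 47], "jaw": 50},
    {"dr": [0, 0, 0], "slide": [-1, 1.5, 47], "jaw": 0},
    {"dr": [0, 0, 0], "slide": [-1, 1.5, 47], "jaw": 0},
    {"dr": [0, 0, 0], "slide": [-1, 1.5, 47], "jaw": 0},
    {"dr": [0, 0, 0], "slide": [-1, 1.5, 47], "jaw": 0},
    {"dr": [0, 0, 0], "slide": [-1, 1.5, 47], "jaw": 0},
  ],
)

```text
clock: 3.2
position: [540.1, 98.4, 145.0]
ee_rot: [0.014, 1.0, 0.0, 0.001]
contact_force: [-1.4, 1.9, 2.8]
gripper_width: 9.7
grasp_force: 58.8
```

```bash
python3 - <<'E'
from h import *
s=arm.read_state(); p0=s["position"]; R=Ro.from_quat(s["ee_rot"])
# tool x,y,z slides along arc
for th in np.linspace(0,1.72,17)[1:]:
    a=Ro.from_euler("x",-th).apply([0,-215,42])-np.array([0,-215,42]); a=Ro.from_euler("z",-1.6,degrees=True).apply(a)
    print(round(th,2),R.inv().apply(a).round(0),a.round(0))
print(s["gripper_width"],s["grasp_force"],s["contact_force"],p0)
E
```

```text
0.11 [ -0.   6. -23.] [ 0.  6. 23.]
0.22 [ -0.  14. -45.] [ 0. 14. 45.]
0.32 [ -0.  24. -66.] [ 1. 24. 66.]
0.43 [ -0.  37. -86.] [ 1. 37. 86.]
0.54 [  -0.   52. -104.] [  1.  52. 104.]
0.64 [  -0.   69. -121.] [  2.  68. 121.]
0.75 [  -0.   87. -136.] [  2.  87. 136.]
0.86 [  -0.  107. -148.] [  3. 107. 148.]
0.97 [  -0.  128. -159.] [  4. 128. 159.]
1.08 [  -0.  150. -167.] [  4. 150. 167.]
1.18 [  -0.  173. -173.] [  5. 172. 173.]
1.29 [  -0.  196. -176.] [  5. 196. 176.]
1.4 [  -0.  219. -177.] [  6. 219. 177.]
1.5 [  -0.  243. -175.] [  7. 243. 175.]
1.61 [  -0.  266. -171.] [  7. 266. 171.]
1.72 [  -0.  289. -164.] [  8. 288. 164.]
9.729950884043928 58.79989564418793 [-1.3813011   1.89216881  2.79705179] [540.11537473  98.37068532 145.01204469]
```

step_arm(
  motion=[
    {"dr": [0, 0, 0], "slide": [0, 6, -23], "jaw": 0},
    {"dr": [0, 0, 0], "slide": [0, 14, -45], "jaw": 0},
    {"dr": [0, 0, 0], "slide": [0, 24, -66], "jaw": 0},
    {"dr": [0, 0, 0], "slide": [0, 37, -86], "jaw": 0},
    {"dr": [0, 0, 0], "slide": [0, 52, -104], "jaw": 0},
    {"dr": [0, 0, 0], "slide": [0, 69, -121], "jaw": 0},
    {"dr": [0, 0, 0], "slide": [0, 87, -136], "jaw": 0},
    {"dr": [0, 0, 0], "slide": [0, 107, -148], "jaw": 0},
  ],
)

```text
clock: 4.2
position: [544.3, 201.8, 295.9]
ee_rot: [0.014, 1.0, -0.003, 0.002]
contact_force: [3.2, -7.5, 7.2]
gripper_width: 9.9
grasp_force: 58.5
```

step_arm(
  motion=[
    {"dr": [0, 0, 0], "slide": [0, 21, -11], "jaw": 0},
    {"dr": [0, 0, 0], "slide": [0, 43, -19], "jaw": 0},
    {"dr": [0, 0, 0], "slide": [0, 66, -25], "jaw": 0},
    {"dr": [0, 0, 0], "slide": [0, 89, -28], "jaw": 0},
    {"dr": [0, 0, 0], "slide": [0, 112, -29], "jaw": 0},
    {"dr": [0, 0, 0], "slide": [0, 136, -27], "jaw": 0},
    {"dr": [0, 0, 0], "slide": [0, 159, -23], "jaw": 0},
    {"dr": [0, 0, 0], "slide": [0, 175, -18], "jaw": 0},
  ],
)

```text
clock: 5.2
position: [551.6, 381.9, 313.6]
ee_rot: [0.014, 1.0, 0.003, 0.006]
contact_force: [9.8, 2.0, 6.8]
gripper_width: 9.5
grasp_force: 63.3
```

step_arm(
  motion=[
    {"dr": [0, 0, 0], "slide": [0, 3, 0], "jaw": 28},
    {"dr": [0, 0, 0], "slide": [0, 6, 0], "jaw": 28},
    {"dr": [0, 0, 0], "slide": [0, 6, 0], "jaw": 28},
    {"dr": [0, 0, 0], "slide": [0, 6, -10], "jaw": 28},
    {"dr": [0, 0, 0], "slide": [0, 6, -30], "jaw": 28},
    {"dr": [0, 0, 0], "slide": [0, 6, -50], "jaw": 28},
    {"dr": [0, 0, 0], "slide": [0, 6, -70], "jaw": 28},
    {"dr": [0, 0, 0], "slide": [0, 6, -90], "jaw": 28},
  ],
)

```text
clock: 6.2
position: [547.0, 384.7, 400.6]
ee_rot: [0.014, 1.0, -0.001, -0.001]
contact_force: [0.3, 0.3, -0.0]
gripper_width: 28.3
grasp_force: 0.0
```

```bash
python3 - <<'E'
from h import *
print(arm.read_state()["position"]);rel([[438,-27,400],[438,-27,200],[438,-27,37]])
im=optics.get_image("scene");cv2.imwrite("pics/s3.png",im)
crop(im,230,60,240,180,3.3,"pics/s3c.png")
im=optics.get_image("top");cv2.imwrite("pics/t3.png",im)
E
```

```text
[546.95162018 384.71104738 400.60774467]
dr [-0.02 -0.02 -0.  ]
slide [  97.3 -414.6    2. ]
slide [  96.9 -414.   202. ]
slide [  96.5 -413.6  365. ]
```

View pics/s3c.png

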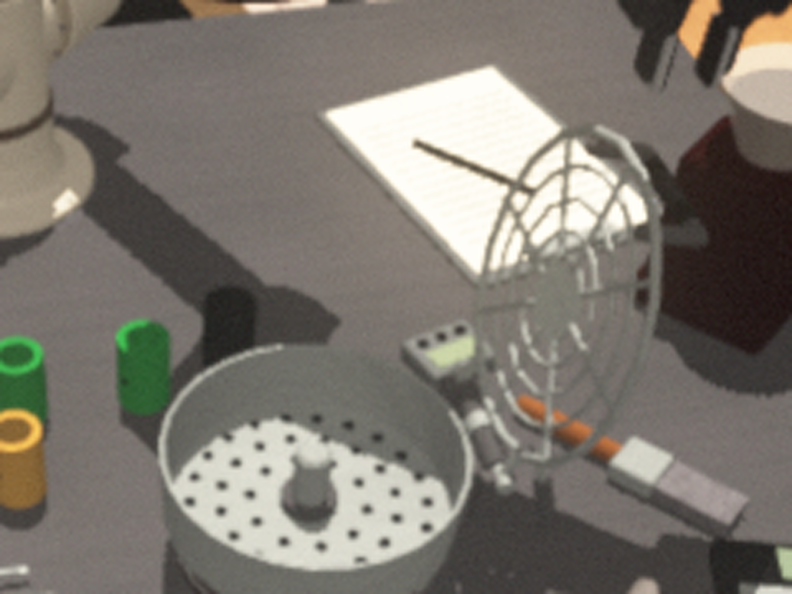

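The guard stands open by itself, and the shaft tip shows at about (313,452) in the crop. I'll locate it in both views with code.

```bash
python3 - <<'E'
from h import *
print(back("scene",[230+313/3.3-.3,60+452/3.3-.3],112))
im=cv2.imread("pics/t3.png");s3=cv2.imread("pics/s3.png")
p=proj("top",[541,188.6,112])[0];x,y=(p-22).astype(int)
q=proj("scene",[541,188.6,112])[0];x2,y2=(q-[22,22]).astype(int)
a=cv2.resize(im[y:y+45,x:x+45],(400,400),interpolation=cv2.INTER_CUBIC)
b=cv2.resize(s3[y2:y2+45,x2:x2+45],(400,400),interpolation=cv2.INTER_CUBIC)
k=400/45
for I,pt in((a,p-[x,y]),(b,q-[x2,y2])): cv2.drawMarker(I,tuple(int((v+.5)*k) for v in pt),(0,0,255),cv2.MARKER_CROSS,14,1)
cv2.imwrite("pics/sh.png",np.hstack([a,b])); print(x,y,x2,y2,(p-[x,y]+.5)*k,(q-[x2,y2]+.5)*k)
E
```

```text
[541.8696313  186.76290689]
194 189 303 174 [201.12385134 201.37757232] [201.71262657 202.80870655]
```

View pics/sh.png

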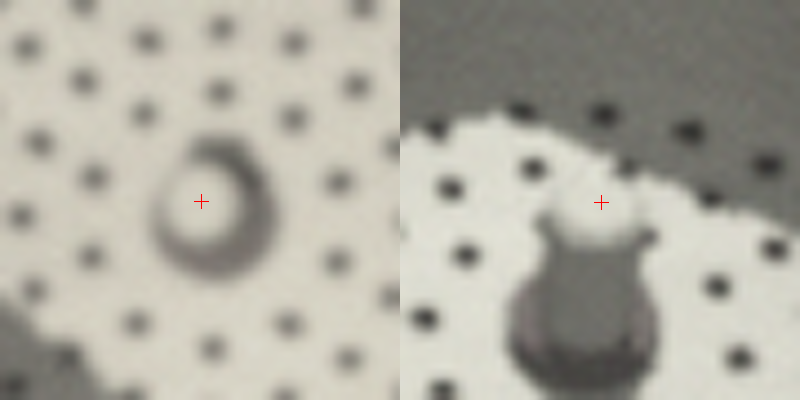

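step_arm(
  motion=[
    {"dr": [0, 0, 0], "slide": [14, -52, 0], "jaw": 85},
    {"dr": [0, 0, 0], "slide": [27, -104, 0], "jaw": 85},
    {"dr": [0, 0, 0], "slide": [40, -156, 0], "jaw": 85},
    {"dr": [0, 0, 0], "slide": [54, -208, 20], "jaw": 85},
    {"dr": [0, 0, 0], "slide": [66, -260, 50], "jaw": 85},
    {"dr": [0, 0, 0], "slide": [78, -312, 90], "jaw": 85},
    {"dr": [0, 0, 0], "slide": [90, -364, 130], "jaw": 85},
    {"dr": [0, 0, 0], "slide": [97, -414, 170], "jaw": 85},
  ],
)

```text
clock: 7.3
position: [438.3, -19.3, 235.0]
ee_rot: [0.014, 1.0, -0.0, -0.001]
contact_force: [1.3, -0.2, -1.1]
gripper_width: 85.1
grasp_force: 0.0
```

step_arm(
  motion=[
    {"dr": [0, 0, 0], "slide": [0, 0, 30], "jaw": 85},
    {"dr": [0, 0, 0], "slide": [0, 0, 80], "jaw": 85},
    {"dr": [0, 0, 0], "slide": [0, 0, 130], "jaw": 85},
    {"dr": [0, 0, 0], "slide": [0, 0, 170], "jaw": 85},
    {"dr": [0, 0, 0], "slide": [0, 0, 194], "jaw": 85},
    {"dr": [0, 0, 0], "slide": [0, 0, 194], "jaw": 40},
    {"dr": [0, 0, 0], "slide": [0, 0, 194], "jaw": 20},
    {"dr": [0, 0, 0], "slide": [0, 0, 194], "jaw": 20},
  ],
)

```text
clock: 8.3
position: [440.9, -17.6, 44.1]
ee_rot: [0.014, 1.0, 0.0, 0.001]
contact_force: [-0.9, -3.3, 3.5]
gripper_width: 45.6
grasp_force: 61.7
```

step_arm(
  motion=[
    {"dr": [0, 0, 0], "slide": [0, 0, 0], "jaw": 20},
    {"dr": [0, 0, 0], "slide": [0, 0, 0], "jaw": 20},
    {"dr": [0, 0, 0], "slide": [0, 0, -20], "jaw": 20},
    {"dr": [0, 0, 0], "slide": [0, 0, -60], "jaw": 20},
    {"dr": [0, 0, 0], "slide": [0, 0, -100], "jaw": 20},
    {"dr": [0, 0, 0], "slide": [0, 0, -130], "jaw": 20},
    {"dr": [0, 0, 0], "slide": [0, 0, -140], "jaw": 20},
    {"dr": [0, 0, 0], "slide": [0, 0, -140], "jaw": 20},
  ],
)

```text
clock: 9.3
position: [440.0, -17.1, 182.2]
ee_rot: [0.014, 1.0, 0.0, -0.0]
contact_force: [-0.3, -0.6, -4.7]
gripper_width: 45.6
grasp_force: 63.5
```

```bash
python3 - <<'E'
from h import *
s=arm.read_state();print(s["position"],s["contact_force"],s["gripper_width"]);rel([[541.5,187.5,175]])
im=optics.get_image("scene"); p=s["position"]; cv2.imwrite("pics/s4.png",im)
q=proj("scene",p)[0];x,y=(q-[40,60]).astype(int);crop(im,x,y,90,100,5,"pics/b1.png")
# predicted ellipse of sleeve: centre top/bottom assuming bottom offset
print(x,y,(q-[x,y])*5)
E
```

```text
[439.98311916 -17.12996465 182.15446244] [-0.34365181 -0.55474432 -4.69597667] 45.58977992892957
dr [ 0.01 -0.   -0.  ]
slide [-95.7 207.4   7.3]
194 97 [201.60411045 303.66723572]
```

View pics/b1.png

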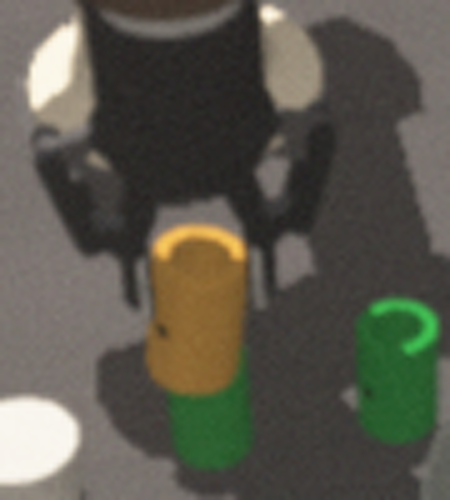

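```bash
python3 - <<'E'
from h import *
p=np.array([440,-17.1,182.2]);x,y=194,97
t=np.linspace(0,2*np.pi,73);c=np.c_[23*np.cos(t),23*np.sin(t)]
for dx in(-6,-4,-2,0,2):
  for off in(44,41):
    r=[]
    for z in(p[2]-off,p[2]-off+70):
        e=(proj("scene",np.c_[c+[p[0]+dx,p[1]],np.full(73,z)])-[x,y]+.5)*5
        r+=[e[:,0].min(),e[:,0].max(),e[:,1].min(),e[:,1].max()]
    r=np.round(r); print(dx,off,"bot L/R/low",r[0],r[1],r[3],"top L/R/up/low",r[4:8])
im=cv2.imread("pics/s4.png")[y:y+100,x:x+90].astype(int)
m=(im[:,:,2]-im[:,:,0]>35)&(im[:,:,2]>im[:,:,1]+8)
ys,xs=np.where(m[40:82,25:52]);ys+=40;xs+=25
print("bronze rows",(ys.min())*5,(ys.max()+1)*5)
for r in range(44,82,4):
    w=np.where(m[r,25:52])[0]+25; print(r*5,w.min()*5,(w.max()+1)*5) if len(w) else 0
E
```

```text
-6 44 bot L/R/low 164.0 256.0 397.0 top L/R/up/low [150. 247. 226. 288.]
-6 41 bot L/R/low 163.0 255.0 392.0 top L/R/up/low [149. 246. 221. 283.]
-4 44 bot L/R/low 164.0 256.0 399.0 top L/R/up/low [151. 247. 228. 291.]
-4 41 bot L/R/low 164.0 256.0 395.0 top L/R/up/low [150. 247. 223. 286.]
-2 44 bot L/R/low 165.0 257.0 402.0 top L/R/up/low [151. 248. 231. 294.]
-2 41 bot L/R/low 164.0 256.0 398.0 top L/R/up/low [150. 247. 226. 289.]
0 44 bot L/R/low 165.0 257.0 405.0 top L/R/up/low [151. 248. 233. 297.]
0 41 bot L/R/low 164.0 257.0 401.0 top L/R/up/low [151. 248. 229. 292.]
2 44 bot L/R/low 165.0 258.0 408.0 top L/R/up/low [152. 249. 236. 299.]
2 41 bot L/R/low 165.0 257.0 403.0 top L/R/up/low [151. 248. 231. 295.]
bronze rows 220 395
220 185 210
240 150 245
260 150 250
280 150 250
300 155 245
320 150 245
340 145 240
360 145 240
380 155 230
```

The sleeve was caught off-centre and hangs about 7° tilted, with its bottom edges at 145–240 px instead of 164–256. I'll set it down and regrip it centred.

step_arm(
  motion=[
    {"dr": [0, 0, 0], "slide": [0, 0, 40], "jaw": 20},
    {"dr": [0, 0, 0], "slide": [0, 0, 80], "jaw": 20},
    {"dr": [0, 0, 0], "slide": [0, 0, 115], "jaw": 20},
    {"dr": [0, 0, 0], "slide": [0, 0, 130], "jaw": 20},
    {"dr": [0, 0, 0], "slide": [0, 0, 137], "jaw": 20},
    {"dr": [0, 0, 0], "slide": [0, 0, 137], "jaw": 20},
    {"dr": [0, 0, 0], "slide": [0, 0, 137], "jaw": 20},
    {"dr": [0, 0, 0], "slide": [0, 0, 137], "jaw": 50},
  ],
)

```text
clock: 10.35
position: [441.2, -17.3, 46.4]
ee_rot: [0.014, 1.0, 0.0, 0.001]
contact_force: [-0.0, -1.2, 0.1]
gripper_width: 50.0
grasp_force: 0.6
```

step_arm(
  motion=[
    {"dr": [0, 0, 0], "slide": [0, 0, 0], "jaw": 60},
    {"dr": [0, 0, 0], "slide": [0, 0, 0], "jaw": 80},
    {"dr": [0, 0, 0], "slide": [0, 0, 0], "jaw": 85},
    {"dr": [0, 0, 0], "slide": [0, 0, -30], "jaw": 85},
    {"dr": [0, 0, 0], "slide": [0, 0, -60], "jaw": 85},
    {"dr": [0, 0, 0], "slide": [0, 0, -80], "jaw": 85},
    {"dr": [0, 0, 0], "slide": [0, 0, -80], "jaw": 85},
    {"dr": [0, 0, 0], "slide": [0, 0, -80], "jaw": 85},
  ],
)

```text
clock: 11.35
position: [440.0, -17.4, 125.0]
ee_rot: [0.014, 1.0, -0.0, -0.001]
contact_force: [-0.3, -0.2, -0.6]
gripper_width: 84.9
grasp_force: 0.0
```

```bash
cat >> h.py <<'E'
def fit(im,x,y,tilt=False,zb=0,dbg=None):
    """fit upright sleeve silhouette in a scene image near (x,y)"""
    from scipy.optimize import minimize
    hsv=cv2.cvtColor(cv2.GaussianBlur(im,(3,3),0),cv2.COLOR_BGR2HSV)
    m=((hsv[:,:,0]>10)&(hsv[:,:,0]<28)&(hsv[:,:,1]>95)).astype(np.uint8)
    t=np.linspace(0,2*np.pi,48);c=np.c_[23*np.cos(t),23*np.sin(t)]
    def sil(p):
        P=np.r_[np.c_[c+p[:2],np.full(48,zb)],np.c_[c+p[2:4],np.full(48,zb+70)]]
        h=cv2.convexHull((proj("scene",P)).astype(np.float32)); M=np.zeros((420*8,560*8),np.uint8)[:1]; return h
    q=proj("scene",[x,y,zb+35])[0];x0,y0=(q-40).astype(int); k=4
    mm=cv2.resize(m[y0:y0+80,x0:x0+80]*255,None,fx=k,fy=k,interpolation=cv2.INTER_LINEAR)/255.
    # keep component nearest
    n,l,st,ce=cv2.connectedComponentsWithStats((mm>.5).astype(np.uint8)); i=1+np.argmax(st[1:,4]); mm=(mm>.5)&(l==i)
    cnt,_=cv2.findContours(mm.astype(np.uint8),0,2); mm=cv2.fillPoly(np.zeros(mm.shape,np.uint8),[max(cnt,key=cv2.contourArea)],1)
    def cost(p):
        pp=p if tilt else [p[0],p[1],p[0],p[1]]
        M=cv2.fillPoly(np.zeros(mm.shape,np.uint8),[(((sil(pp)-[x0,y0]+.5)*k-.5)*16).round().astype(np.int32)],1,shift=4)
        return float(np.sum(M!=mm))
    s=[x,y,x,y] if tilt else [x,y]
    S=np.array([s]+[np.array(s)+6*np.eye(len(s))[j] for j in range(len(s))])
    r=minimize(cost,s,method="Nelder-Mead",options=dict(initial_simplex=S,xatol=.1,fatol=1)); return r.x.round(1),r.fun,int(mm.sum())
E
python3 - <<'E'
from h import *
s=arm.read_state();print(s["position"],s["gripper_width"])
print("initial B/A check",fit(cv2.imread("pics/scene0.png"),438,-27),fit(cv2.imread("pics/scene0.png"),461,-195))
im=optics.get_image("scene");cv2.imwrite("pics/s5.png",im)
print(fit(im,440,-20),fit(im,440,-20,True));rel([[440,-20,38]])
E
```

```text
[439.99851083 -17.42852643 125.00570795] 84.89696955399569
initial B/A check (array([435.7, -28. ]), np.float64(379.0), 7692) (array([ 458.8, -197.3]), np.float64(393.0), 8588)
(array([435.8, -24.3]), np.float64(478.0), 7836) (array([436. , -24.3, 436.1, -24.4]), np.float64(466.0), 7836)
dr [-0.   -0.01 -0.  ]
slide [-0.3 -2.5 86.8]
```

step_arm(
  motion=[
    {"dr": [0, 0, 0], "slide": [3, -6.5, 0], "jaw": 85},
    {"dr": [0, 0, 0], "slide": [3, -6.5, 30], "jaw": 85},
    {"dr": [0, 0, 0], "slide": [3, -6.5, 60], "jaw": 85},
    {"dr": [0, 0, 0], "slide": [3, -6.5, 91], "jaw": 85},
    {"dr": [0, 0, 0], "slide": [3, -6.5, 91], "jaw": 70},
    {"dr": [0, 0, 0], "slide": [3, -6.5, 91], "jaw": 55},
    {"dr": [0, 0, 0], "slide": [3, -6.5, 91], "jaw": 40},
    {"dr": [0, 0, 0], "slide": [3, -6.5, 91], "jaw": 20},
  ],
)

```text
clock: 12.4
position: [438.2, -23.7, 36.0]
ee_rot: [0.014, 1.0, 0.0, 0.001]
contact_force: [-1.3, -1.3, 6.5]
gripper_width: 44.3
grasp_force: 61.4
```

step_arm(
  motion=[
    {"dr": [0, 0, 0], "slide": [0, 0, 0], "jaw": 20},
    {"dr": [0, 0, 0], "slide": [0, 0, 0], "jaw": 20},
    {"dr": [0, 0, 0], "slide": [0, 0, -20], "jaw": 20},
    {"dr": [0, 0, 0], "slide": [0, 0, -60], "jaw": 20},
    {"dr": [0, 0, 0], "slide": [0, 0, -100], "jaw": 20},
    {"dr": [0, 0, 0], "slide": [0, 0, -130], "jaw": 20},
    {"dr": [0, 0, 0], "slide": [0, 0, -140], "jaw": 20},
    {"dr": [0, 0, 0], "slide": [0, 0, -140], "jaw": 20},
  ],
)

```text
clock: 13.4
position: [436.7, -23.7, 174.1]
ee_rot: [0.014, 1.0, 0.0, -0.0]
contact_force: [-0.1, 0.4, -4.7]
gripper_width: 43.9
grasp_force: 63.0
```

```bash
python3 - <<'E'
from h import *
s=arm.read_state();p=s["position"];print(p,s["contact_force"],s["gripper_width"])
im=optics.get_image("scene");cv2.imwrite("pics/s6.png",im)
print(fit(im,p[0],p[1],False,p[2]-35),fit(im,p[0],p[1],True,p[2]-35));rel([[541.5,187.5,p[2]]])
E
```

```text
[436.68499782 -23.6675945  174.0718684 ] [-0.08088057  0.37289658 -4.70001162] 43.88645861751363
(array([434.3, -24.3]), np.float64(495.0), 9532) (array([433.2, -25. , 435.6, -23.6]), np.float64(400.0), 9532)
dr [ 0.   -0.02 -0.  ]
slide [-99.3 214.2  -1. ]
```

step_arm(
  motion=[
    {"dr": [0, 0, 0], "slide": [-15, 30, -10], "jaw": 20},
    {"dr": [0, 0, 0], "slide": [-35, 75, -15], "jaw": 20},
    {"dr": [0, 0, 0], "slide": [-55, 120, -15], "jaw": 20},
    {"dr": [0, 0, 0], "slide": [-75, 165, -15], "jaw": 20},
    {"dr": [0, 0, 0], "slide": [-92, 200, -15], "jaw": 20},
    {"dr": [0, 0, 0], "slide": [-99, 214, -10], "jaw": 20},
    {"dr": [0, 0, 0], "slide": [-99, 214, 0], "jaw": 20},
    {"dr": [0, 0, 0], "slide": [-99, 214, 10], "jaw": 20},
  ],
)

```text
clock: 14.45
position: [540.9, 186.0, 162.7]
ee_rot: [0.014, 1.0, -0.001, -0.002]
contact_force: [0.1, 0.1, -4.7]
gripper_width: 44.3
grasp_force: 63.3
```

step_arm(
  motion=[
    {"dr": [0, 0, 0], "slide": [0, 0, 0], "jaw": 20},
    {"dr": [0, 0, 0], "slide": [0, 0, 2], "jaw": 20},
    {"dr": [0, 0, 0], "slide": [0, 0, 4], "jaw": 20},
    {"dr": [0, 0, 0], "slide": [0, 0, 6], "jaw": 20},
    {"dr": [0, 0, 0], "slide": [0, 0, 8], "jaw": 20},
    {"dr": [0, 0, 0], "slide": [0, 0, 8], "jaw": 20},
    {"dr": [0, 0, 0], "slide": [0, 0, 8], "jaw": 20},
    {"dr": [0, 0, 0], "slide": [0, 0, 8], "jaw": 20},
  ],
)

```text
clock: 15.45
position: [542.4, 187.5, 156.7]
ee_rot: [0.014, 1.0, 0.0, 0.0]
contact_force: [0.1, 0.1, -4.5]
gripper_width: 44.3
grasp_force: 63.2
```

```bash
python3 - <<'E'
from h import *
s=arm.read_state();p=s["position"];print(p,s["contact_force"],s["wrist_torque"],s["gripper_width"])
im=optics.get_image("scene");cv2.imwrite("pics/s7.png",im)
print(fit(im,p[0],p[1],False,p[2]-36),fit(im,p[0],p[1],True,p[2]-36));rel([[541.5,187.5,p[2]]])
E
```

```text
[542.36214183 187.48054131 156.73319602] [ 0.09004754  0.10652095 -4.50381367] [ 0.04226716 -0.01524288 -0.00713168] 44.31577180115837
(array([539.5, 188.1]), np.float64(919.0), 9404) (array([538.4, 187.6, 541.8, 188.7]), np.float64(804.0), 9404)
dr [0. 0. 0.]
slide [ 0.8  0.  -0. ]
```

step_arm(
  motion=[
    {"dr": [0, 0, 0], "slide": [1, 0, 3], "jaw": 20},
    {"dr": [0, 0, 0], "slide": [1, 0, 6], "jaw": 20},
    {"dr": [0, 0, 0], "slide": [1, 0, 8], "jaw": 20},
    {"dr": [0, 0, 0], "slide": [1, 0, 10], "jaw": 20},
    {"dr": [0, 0, 0], "slide": [1, 0, 11], "jaw": 20},
    {"dr": [0, 0, 0], "slide": [1, 0, 12], "jaw": 20},
    {"dr": [0, 0, 0], "slide": [1, 0, 13], "jaw": 20},
    {"dr": [0, 0, 0], "slide": [1, 0, 13], "jaw": 20},
  ],
)

```text
clock: 16.5
position: [541.6, 187.7, 143.8]
ee_rot: [0.014, 1.0, 0.0, 0.0]
contact_force: [0.5, 0.8, -5.0]
gripper_width: 43.8
grasp_force: 63.3
```

```bash
python3 - <<'E'
from h import *
s=arm.read_state();print(s["position"],s["contact_force"],s["wrist_torque"])
E
```

```text
[541.60303881 187.66100328 143.77097865] [ 0.50135406  0.76665292 -4.96729997] [ 0.2422218  -0.2193555  -0.07769507]
```

step_arm(
  motion=[
    {"dr": [0, 0, 0], "slide": [0, 0, 1], "jaw": 20},
    {"dr": [0, 0, 0], "slide": [0, 0, 2], "jaw": 20},
    {"dr": [0, 0, 0], "slide": [0, 0, 3], "jaw": 20},
    {"dr": [0, 0, 0], "slide": [0, 0, 4], "jaw": 20},
    {"dr": [0, 0, 0], "slide": [0, 0, 5], "jaw": 20},
    {"dr": [0, 0, 0], "slide": [0, 0, 6], "jaw": 20},
    {"dr": [0, 0, 0], "slide": [0, 0, 6], "jaw": 20},
    {"dr": [0, 0, 0], "slide": [0, 0, 6], "jaw": 20},
  ],
)

```text
clock: 17.5
position: [541.5, 187.7, 137.7]
ee_rot: [0.014, 1.0, 0.0, 0.0]
contact_force: [1.6, 0.9, -4.8]
gripper_width: 44.0
grasp_force: 63.3
```

step_arm(
  motion=[
    {"dr": [0, 0, 0], "slide": [-0.5, 0.3, 3], "jaw": 20},
    {"dr": [0, 0, 0], "slide": [-0.5, 0.3, 7], "jaw": 20},
    {"dr": [0, 0, 0], "slide": [-0.5, 0.3, 11], "jaw": 20},
    {"dr": [0, 0, 0], "slide": [-0.5, 0.3, 15], "jaw": 20},
    {"dr": [0, 0, 0], "slide": [-0.5, 0.3, 19], "jaw": 20},
    {"dr": [0, 0, 0], "slide": [-0.5, 0.3, 23], "jaw": 20},
    {"dr": [0, 0, 0], "slide": [-0.5, 0.3, 27], "jaw": 20},
    {"dr": [0, 0, 0], "slide": [-0.5, 0.3, 30], "jaw": 20},
  ],
)

```text
clock: 18.5
position: [541.8, 187.7, 107.4]
ee_rot: [0.014, 1.0, -0.0, -0.0]
contact_force: [1.1, 1.5, -4.1]
gripper_width: 44.4
grasp_force: 63.3
```

step_arm(
  motion=[
    {"dr": [0, 0, 0], "slide": [0, 0, 1], "jaw": 20},
    {"dr": [0, 0, 0], "slide": [0, 0, 2], "jaw": 20},
    {"dr": [0, 0, 0], "slide": [0, 0, 3], "jaw": 20},
    {"dr": [0, 0, 0], "slide": [0, 0, 4], "jaw": 20},
    {"dr": [0, 0, 0], "slide": [0, 0, 5], "jaw": 20},
    {"dr": [0, 0, 0], "slide": [0, 0, 6], "jaw": 20},
    {"dr": [0, 0, 0], "slide": [0, 0, 6], "jaw": 20},
    {"dr": [0, 0, 0], "slide": [0, 0, 6], "jaw": 20},
  ],
)

```text
clock: 19.5
position: [541.8, 187.7, 102.1]
ee_rot: [0.014, 1.0, -0.0, 0.0]
contact_force: [-1.1, -0.1, 0.5]
gripper_width: 44.1
grasp_force: 63.7
```

step_arm(
  motion=[
    {"dr": [0, 0, 0], "slide": [0, 0, 0.5], "jaw": 20},
    {"dr": [0, 0, 0], "slide": [0, 0, 1], "jaw": 20},
    {"dr": [0, 0, 0], "slide": [0, 0, 1.5], "jaw": 20},
    {"dr": [0, 0, 0], "slide": [0, 0, 1.5], "jaw": 20},
    {"dr": [0, 0, 0], "slide": [0, 0, 1.5], "jaw": 20},
    {"dr": [0, 0, 0], "slide": [0, 0, 1.5], "jaw": 20},
    {"dr": [0, 0, 0], "slide": [0, 0, 1.5], "jaw": 20},
    {"dr": [0, 0, 0], "slide": [0, 0, 1.5], "jaw": 20},
  ],
)

```text
clock: 20.5
position: [542.0, 187.7, 102.1]
ee_rot: [0.014, 1.0, -0.0, 0.0]
contact_force: [-3.9, -0.8, 9.7]
gripper_width: 44.0
grasp_force: 64.8
```

step_arm(
  motion=[
    {"dr": [0, 0, 0], "slide": [0, 0, -10], "jaw": 20},
    {"dr": [0, 0, 0], "slide": [0, 0, -22], "jaw": 20},
    {"dr": [0, 0, 0], "slide": [0, 0, -36], "jaw": 20},
    {"dr": [0, 0, 0], "slide": [0, 0, -50], "jaw": 20},
    {"dr": [0, 0, 0], "slide": [0, 0, -65], "jaw": 20},
    {"dr": [0, 0, 0], "slide": [0, 0, -80], "jaw": 20},
    {"dr": [0, 0, 0], "slide": [0, 0, -92], "jaw": 20},
    {"dr": [0, 0, 0], "slide": [0, 0, -92], "jaw": 20},
  ],
)

```text
clock: 21.5
position: [542.4, 188.0, 193.5]
ee_rot: [0.014, 1.0, 0.001, 0.001]
contact_force: [-0.2, 0.3, -6.4]
gripper_width: 44.2
grasp_force: 63.3
```

```bash
python3 - <<'E'
from h import *
print(arm.read_state()["position"]);rel([[660,-102,180],[660,-102,60],[660,-102,40]])
E
```

```text
[542.35179187 187.9997423  193.54273283]
dr [0.01 0.02 0.  ]
slide [-125.6 -286.7   13.4]
slide [-125.3 -286.8  133.4]
slide [-125.3 -286.8  153.4]
```

step_arm(
  motion=[
    {"dr": [0, 0, 0], "slide": [-15, -34, 0], "jaw": 20},
    {"dr": [0, 0, 0], "slide": [-35, -80, 0], "jaw": 20},
    {"dr": [0, 0, 0], "slide": [-55, -126, 0], "jaw": 20},
    {"dr": [0, 0, 0], "slide": [-75, -172, 10], "jaw": 20},
    {"dr": [0, 0, 0], "slide": [-95, -218, 20], "jaw": 20},
    {"dr": [0, 0, 0], "slide": [-115, -263, 40], "jaw": 20},
    {"dr": [0, 0, 0], "slide": [-125, -287, 70], "jaw": 20},
    {"dr": [0, 0, 0], "slide": [-125, -287, 100], "jaw": 20},
  ],
)

```text
clock: 22.5
position: [658.7, -105.0, 89.9]
ee_rot: [0.016, 1.0, -0.0, -0.001]
contact_force: [-0.5, 0.8, -5.2]
gripper_width: 44.1
grasp_force: 63.4
```

step_arm(
  motion=[
    {"dr": [0, 0, 0], "slide": [0, 0, 15], "jaw": 20},
    {"dr": [0, 0, 0], "slide": [0, 0, 30], "jaw": 20},
    {"dr": [0, 0, 0], "slide": [0, 0, 40], "jaw": 20},
    {"dr": [0, 0, 0], "slide": [0, 0, 46], "jaw": 20},
    {"dr": [0, 0, 0], "slide": [0, 0, 50], "jaw": 20},
    {"dr": [0, 0, 0], "slide": [0, 0, 52], "jaw": 20},
    {"dr": [0, 0, 0], "slide": [0, 0, 53], "jaw": 20},
    {"dr": [0, 0, 0], "slide": [0, 0, 53], "jaw": 20},
  ],
)

```text
clock: 23.5
position: [659.0, -102.6, 39.4]
ee_rot: [0.014, 1.0, 0.0, 0.0]
contact_force: [-0.2, 0.0, -4.5]
gripper_width: 44.3
grasp_force: 63.4
```

step_arm(
  motion=[
    {"dr": [0, 0, 0], "slide": [0, 0, 1], "jaw": 20},
    {"dr": [0, 0, 0], "slide": [0, 0, 2], "jaw": 20},
    {"dr": [0, 0, 0], "slide": [0, 0, 2], "jaw": 20},
    {"dr": [0, 0, 0], "slide": [0, 0, 2], "jaw": 55},
    {"dr": [0, 0, 0], "slide": [0, 0, 2], "jaw": 70},
    {"dr": [0, 0, 0], "slide": [0, 0, 2], "jaw": 75},
    {"dr": [0, 0, 0], "slide": [0, 0, -20], "jaw": 75},
    {"dr": [0, 0, 0], "slide": [0, 0, -60], "jaw": 75},
  ],
)

```text
clock: 24.5
position: [657.6, -102.7, 97.7]
ee_rot: [0.014, 1.0, -0.0, -0.002]
contact_force: [0.9, -0.7, 0.2]
gripper_width: 74.5
grasp_force: 0.0
```

```bash
python3 - <<'E'
from h import *
rel([[460.5,-195.5,140],[460.5,-195.5,34]])
E
```

```text
dr [-0.   -0.03 -0.  ]
slide [194.7 -98.3 -41.4]
slide [194.2 -98.3  64.6]
```

step_arm(
  motion=[
    {"dr": [0, 0, 0], "slide": [0, 0, -30], "jaw": 85},
    {"dr": [0, 0, 0], "slide": [30, -15, -50], "jaw": 85},
    {"dr": [0, 0, 0], "slide": [75, -38, -50], "jaw": 85},
    {"dr": [0, 0, 0], "slide": [120, -61, -50], "jaw": 85},
    {"dr": [0, 0, 0], "slide": [165, -84, -50], "jaw": 85},
    {"dr": [0, 0, 0], "slide": [194, -98, -50], "jaw": 85},
    {"dr": [0, 0, 0], "slide": [194, -98, -40], "jaw": 85},
    {"dr": [0, 0, 0], "slide": [194, -98, -30], "jaw": 85},
  ],
)

```text
clock: 25.5
position: [463.0, -195.2, 128.9]
ee_rot: [0.014, 1.0, -0.0, 0.001]
contact_force: [0.0, 0.3, -0.9]
gripper_width: 84.8
grasp_force: 0.0
```

```bash
python3 - <<'E'
from h import *
print(arm.read_state()["position"]);rel([[461,-195,34]])
im=optics.get_image("scene");cv2.imwrite("pics/s8.png",im)
print("A",fit(im,461,-195),"B in tray",fit(im,660,-102,False,3),fit(im,660,-102,True,3))
E
```

```text
[ 462.96688016 -195.24481269  128.91364849]
dr [-0.    0.01  0.  ]
slide [ 2.1  0.2 94.9]
A (array([ 459.9, -197.2]), np.float64(351.0), 8348) B in tray (array([ 656. , -103.2]), np.float64(638.0), 9292) (array([ 654.7, -103.7,  656.8, -103.5]), np.float64(511.0), 9292)
```

step_arm(
  motion=[
    {"dr": [0, 0, 0], "slide": [1.5, -0.5, 15], "jaw": 85},
    {"dr": [0, 0, 0], "slide": [1.5, -0.5, 40], "jaw": 85},
    {"dr": [0, 0, 0], "slide": [1.5, -0.5, 70], "jaw": 85},
    {"dr": [0, 0, 0], "slide": [1.5, -0.5, 94], "jaw": 85},
    {"dr": [0, 0, 0], "slide": [1.5, -0.5, 94], "jaw": 70},
    {"dr": [0, 0, 0], "slide": [1.5, -0.5, 94], "jaw": 55},
    {"dr": [0, 0, 0], "slide": [1.5, -0.5, 94], "jaw": 40},
    {"dr": [0, 0, 0], "slide": [1.5, -0.5, 94], "jaw": 20},
  ],
)

```text
clock: 26.55
position: [461.8, -195.8, 36.4]
ee_rot: [0.014, 1.0, -0.0, 0.002]
contact_force: [0.6, -0.2, 2.1]
gripper_width: 44.7
grasp_force: 61.2
```

step_arm(
  motion=[
    {"dr": [0, 0, 0], "slide": [0, 0, 0], "jaw": 20},
    {"dr": [0, 0, 0], "slide": [0, 0, 0], "jaw": 20},
    {"dr": [0, 0, 0], "slide": [0, 0, -20], "jaw": 20},
    {"dr": [0, 0, 0], "slide": [0, 0, -60], "jaw": 20},
    {"dr": [0, 0, 0], "slide": [0, 0, -100], "jaw": 20},
    {"dr": [0, 0, 0], "slide": [0, 0, -135], "jaw": 20},
    {"dr": [0, 0, 0], "slide": [0, 0, -150], "jaw": 20},
    {"dr": [0, 0, 0], "slide": [0, 0, -150], "jaw": 20},
  ],
)

```text
clock: 27.55
position: [460.2, -195.4, 184.8]
ee_rot: [0.014, 1.0, 0.0, -0.0]
contact_force: [-0.3, 0.9, -4.8]
gripper_width: 44.7
grasp_force: 62.6
```

```bash
python3 - <<'E'
from h import *
s=arm.read_state();p=s["position"];print(p,s["contact_force"],s["gripper_width"])
im=optics.get_image("scene");cv2.imwrite("pics/s9.png",im)
print(fit(im,p[0],p[1],False,p[2]-36),fit(im,p[0],p[1],True,p[2]-36));rel([[541.8,187.7,p[2]]])
E
```

```text
[ 460.24949495 -195.3791957   184.77938286] [-0.30753193  0.92705972 -4.80546089] 44.65003793790927
(array([ 457. , -196.8]), np.float64(662.0), 10316) (array([ 456. , -196.9,  459.1, -196.6]), np.float64(568.0), 10316)
dr [ 0.01 -0.02 -0.  ]
slide [-71.3 385.2  -0.8]
```

step_arm(
  motion=[
    {"dr": [0, 0, 0], "slide": [-6, 30, -8], "jaw": 20},
    {"dr": [0, 0, 0], "slide": [-16, 85, -8], "jaw": 20},
    {"dr": [0, 0, 0], "slide": [-27, 145, -8], "jaw": 20},
    {"dr": [0, 0, 0], "slide": [-38, 205, -8], "jaw": 20},
    {"dr": [0, 0, 0], "slide": [-49, 265, -8], "jaw": 20},
    {"dr": [0, 0, 0], "slide": [-60, 325, -8], "jaw": 20},
    {"dr": [0, 0, 0], "slide": [-69, 370, -8], "jaw": 20},
    {"dr": [0, 0, 0], "slide": [-71.5, 385, 0], "jaw": 20},
  ],
)

```text
clock: 28.6
position: [542.5, 189.6, 182.6]
ee_rot: [0.013, 1.0, -0.001, -0.001]
contact_force: [0.2, -1.2, -4.6]
gripper_width: 45.1
grasp_force: 62.9
```

step_arm(
  motion=[
    {"dr": [0, 0, 0], "slide": [0, 0, 5], "jaw": 20},
    {"dr": [0, 0, 0], "slide": [0, 0, 12], "jaw": 20},
    {"dr": [0, 0, 0], "slide": [0, 0, 19], "jaw": 20},
    {"dr": [0, 0, 0], "slide": [0, 0, 25], "jaw": 20},
    {"dr": [0, 0, 0], "slide": [0, 0, 29], "jaw": 20},
    {"dr": [0, 0, 0], "slide": [0, 0, 29], "jaw": 20},
    {"dr": [0, 0, 0], "slide": [0, 0, 29], "jaw": 20},
    {"dr": [0, 0, 0], "slide": [0, 0, 29], "jaw": 20},
  ],
)

```text
clock: 29.6
position: [543.0, 187.3, 156.5]
ee_rot: [0.014, 1.0, 0.0, 0.0]
contact_force: [-0.1, 0.7, -4.4]
gripper_width: 44.9
grasp_force: 62.9
```

```bash
python3 - <<'E'
from h import *
s=arm.read_state();p=s["position"];print(p,s["contact_force"])
im=optics.get_image("scene")
print(fit(im,p[0],p[1],False,p[2]-36),fit(im,p[0],p[1],True,p[2]-36));rel([[542.2,188,p[2]]])
E
```

```text
[542.9788559  187.34024971 156.49358876] [-0.10129196  0.68610207 -4.36941693]
(array([540.7, 187.7]), np.float64(893.0), 9468) (array([539.6, 187.3, 542.5, 188. ]), np.float64(771.0), 9468)
dr [0. 0. 0.]
slide [ 0.7  0.6 -0. ]
```

step_arm(
  motion=[
    {"dr": [0, 0, 0], "slide": [1.2, 0.5, 2], "jaw": 20},
    {"dr": [0, 0, 0], "slide": [1.2, 0.5, 5], "jaw": 20},
    {"dr": [0, 0, 0], "slide": [1.2, 0.5, 7], "jaw": 20},
    {"dr": [0, 0, 0], "slide": [1.2, 0.5, 8], "jaw": 20},
    {"dr": [0, 0, 0], "slide": [1.2, 0.5, 9], "jaw": 20},
    {"dr": [0, 0, 0], "slide": [1.2, 0.5, 10], "jaw": 20},
    {"dr": [0, 0, 0], "slide": [1.2, 0.5, 11], "jaw": 20},
    {"dr": [0, 0, 0], "slide": [1.2, 0.5, 11], "jaw": 20},
  ],
)

```text
clock: 30.65
position: [542.3, 188.2, 146.1]
ee_rot: [0.014, 1.0, 0.001, 0.001]
contact_force: [-0.3, 0.5, 1.2]
gripper_width: 44.9
grasp_force: 63.3
```

step_arm(
  motion=[
    {"dr": [0, 0, 0], "slide": [0, 0, 0.5], "jaw": 20},
    {"dr": [0, 0, 0], "slide": [0, 0, 1], "jaw": 20},
    {"dr": [0, 0, 0], "slide": [0, 0, 1.5], "jaw": 20},
    {"dr": [0, 0, 0], "slide": [0, 0, 2], "jaw": 20},
    {"dr": [0, 0, 0], "slide": [0, 0, 2], "jaw": 20},
    {"dr": [0, 0, 0], "slide": [0, 0, 2], "jaw": 20},
    {"dr": [0, 0, 0], "slide": [0, 0, 2], "jaw": 20},
    {"dr": [0, 0, 0], "slide": [0, 0, 2], "jaw": 20},
  ],
)

```text
clock: 31.65
position: [542.7, 188.3, 145.7]
ee_rot: [0.013, 1.0, 0.001, 0.002]
contact_force: [-2.3, 1.2, 10.4]
gripper_width: 45.0
grasp_force: 64.2
```

It stops 2 mm down the bevel at about 15 N with almost no side force, so this is the 26 mm sleeve and it goes to the carton.

step_arm(
  motion=[
    {"dr": [0, 0, 0], "slide": [0, 0, -5], "jaw": 20},
    {"dr": [0, 0, 0], "slide": [0, 0, -15], "jaw": 20},
    {"dr": [0, 0, 0], "slide": [0, 0, -28], "jaw": 20},
    {"dr": [0, 0, 0], "slide": [0, 0, -40], "jaw": 20},
    {"dr": [0, 0, 0], "slide": [0, -30, -45], "jaw": 20},
    {"dr": [0, 0, 0], "slide": [0, -70, -45], "jaw": 20},
    {"dr": [0, 0, 0], "slide": [0, -120, -45], "jaw": 20},
    {"dr": [0, 0, 0], "slide": [0, -150, -45], "jaw": 20},
  ],
)

```text
clock: 32.65
position: [537.0, 35.9, 188.8]
ee_rot: [0.014, 1.0, 0.0, 0.0]
contact_force: [-0.6, -0.1, -4.6]
gripper_width: 44.6
grasp_force: 63.0
```

```bash
python3 - <<'E'
from h import *
print(arm.read_state()["position"]);rel([[519,-392,180]])
E
```

```text
[537.04633247  35.89392752 188.83034429]
dr [ 0.    0.   -0.01]
slide [   5.7 -428.2    8.8]
```

step_arm(
  motion=[
    {"dr": [0, 0, 0], "slide": [0, -50, 0], "jaw": 20},
    {"dr": [0, 0, 0], "slide": [1, -108, 0], "jaw": 20},
    {"dr": [0, 0, 0], "slide": [2, -166, 0], "jaw": 20},
    {"dr": [0, 0, 0], "slide": [3, -224, 0], "jaw": 20},
    {"dr": [0, 0, 0], "slide": [4, -282, 0], "jaw": 20},
    {"dr": [0, 0, 0], "slide": [5, -335, 0], "jaw": 20},
    {"dr": [0, 0, 0], "slide": [6, -385, 0], "jaw": 20},
    {"dr": [0, 0, 0], "slide": [6, -422, 0], "jaw": 20},
  ],
)

```text
clock: 33.65
position: [519.3, -386.1, 188.5]
ee_rot: [0.015, 1.0, -0.0, 0.0]
contact_force: [0.2, 0.6, -5.3]
gripper_width: 44.5
grasp_force: 63.0
```

step_arm(
  motion=[
    {"dr": [0, 0, 0], "slide": [0, 0, 15], "jaw": 20},
    {"dr": [0, 0, 0], "slide": [0, 0, 30], "jaw": 20},
    {"dr": [0, 0, 0], "slide": [0, 0, 45], "jaw": 20},
    {"dr": [0, 0, 0], "slide": [0, 0, 60], "jaw": 20},
    {"dr": [0, 0, 0], "slide": [0, 0, 60], "jaw": 20},
    {"dr": [0, 0, 0], "slide": [0, 0, 60], "jaw": 20},
    {"dr": [0, 0, 0], "slide": [0, 0, 60], "jaw": 20},
    {"dr": [0, 0, 0], "slide": [0, 0, 60], "jaw": 20},
  ],
)

```text
clock: 34.65
position: [520.0, -384.0, 128.8]
ee_rot: [0.014, 1.0, -0.0, 0.001]
contact_force: [0.3, 0.4, -4.5]
gripper_width: 44.9
grasp_force: 63.1
```

```bash
python3 - <<'E'
from h import *
print(arm.read_state()["position"]);rel([[519,-392,40]])
im=optics.get_image("scene");crop(im,20,150,260,195,3,"pics/s10.png")
E
```

```text
[ 520.04237886 -384.01102281  128.82858526]
dr [-0.    0.01  0.  ]
slide [ 0.9 -8.  88.8]
```

View pics/s10.png

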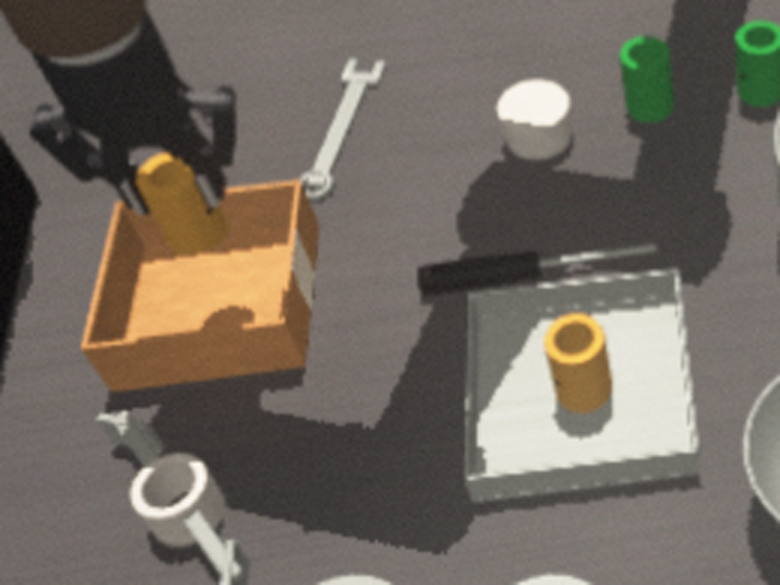

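The first sleeve stands in the tray at (580,365), and the second hangs over the carton at (185,205). I'll lower it at the computed centre.

step_arm(
  motion=[
    {"dr": [0, 0, 0], "slide": [1, -7, 15], "jaw": 20},
    {"dr": [0, 0, 0], "slide": [1, -7, 35], "jaw": 20},
    {"dr": [0, 0, 0], "slide": [1, -7, 55], "jaw": 20},
    {"dr": [0, 0, 0], "slide": [1, -7, 70], "jaw": 20},
    {"dr": [0, 0, 0], "slide": [1, -7, 80], "jaw": 20},
    {"dr": [0, 0, 0], "slide": [1, -7, 85], "jaw": 20},
    {"dr": [0, 0, 0], "slide": [1, -7, 87], "jaw": 20},
    {"dr": [0, 0, 0], "slide": [1, -7, 87], "jaw": 20},
  ],
)

```text
clock: 35.7
position: [518.9, -391.0, 41.6]
ee_rot: [0.014, 1.0, -0.0, 0.0]
contact_force: [-0.6, 0.3, -3.8]
gripper_width: 44.7
grasp_force: 63.0
```

step_arm(
  motion=[
    {"dr": [0, 0, 0], "slide": [0, 0, 1], "jaw": 20},
    {"dr": [0, 0, 0], "slide": [0, 0, 2], "jaw": 20},
    {"dr": [0, 0, 0], "slide": [0, 0, 2], "jaw": 20},
    {"dr": [0, 0, 0], "slide": [0, 0, 2], "jaw": 55},
    {"dr": [0, 0, 0], "slide": [0, 0, 2], "jaw": 62},
    {"dr": [0, 0, 0], "slide": [0, 0, 2], "jaw": 62},
    {"dr": [0, 0, 0], "slide": [0, 0, -20], "jaw": 62},
    {"dr": [0, 0, 0], "slide": [0, 0, -60], "jaw": 62},
  ],
)

```text
clock: 36.7
position: [517.5, -390.3, 99.9]
ee_rot: [0.014, 1.0, 0.001, -0.002]
contact_force: [0.5, -0.1, -0.7]
gripper_width: 61.9
grasp_force: 0.0
```

step_arm(
  motion=[
    {"dr": [0, 0, 0], "slide": [0, 0, -40], "jaw": 62},
    {"dr": [0, 0, 0], "slide": [0, 0, -80], "jaw": 62},
    {"dr": [0, 0, 0], "slide": [0, 0, -120], "jaw": 62},
    {"dr": [0, 0, 0], "slide": [0, 0, -150], "jaw": 62},
    {"dr": [0, 0, 0], "slide": [0, 0, -170], "jaw": 62},
    {"dr": [0, 0, 0], "slide": [0, 0, -170], "jaw": 62},
    {"dr": [0, 0, 0], "slide": [0, 0, -170], "jaw": 62},
    {"dr": [0, 0, 0], "slide": [0, 0, -170], "jaw": 62},
  ],
)

```text
clock: 37.7
position: [518.1, -390.6, 269.6]
ee_rot: [0.014, 1.0, 0.001, -0.001]
contact_force: [0.1, 0.0, -0.4]
gripper_width: 61.5
grasp_force: 0.0
```

```bash
python3 - <<'E'
from h import *
im=optics.get_image("scene");cv2.imwrite("pics/s11.png",im)
print("tray",fit(im,658,-103,False,3))
# carton is of like hue: look for strongly saturated yellow/bright rim; compare predicted silhouette mean colours
hsv=cv2.cvtColor(im,cv2.COLOR_BGR2HSV)
for nm,P in(("top rim",[[519+19*np.cos(a),-391+19*np.sin(a),74] for a in np.arange(0,6.3,.8)]),("bore",[[519,-391,74]]),("body front",[[542,-391,z] for z in(20,40,60)]),("floor",[[560,-391,4],[560,-430,4]])):
    print(nm,[hsv[int(round(v)),int(round(u))].tolist() for u,v in proj("scene",P)])
# guard change vs. s3
s3=cv2.imread("pics/s3.png"); d=cv2.absdiff(im,s3).max(2)
print("diff in guard area",(d[95:205,370:435]>60).mean())
E
```

```text
tray (array([ 655.9, -103.2]), np.float64(1078.0), 8796)
top rim [[20, 165, 235], [21, 165, 239], [22, 160, 244], [21, 163, 243], [21, 165, 242], [22, 161, 245], [22, 161, 245], [22, 161, 245]]
bore [[17, 168, 132]]
body front [[18, 167, 136], [17, 170, 135], [17, 168, 137]]
floor [[13, 139, 134], [13, 142, 126]]
diff in guard area 0.021398601398601398
```

The bright rim and dark bore are exactly where an upright sleeve in the carton should show them. The tray sleeve and the guard are unchanged. Handing in.

```bash
python3 -c "
from bench import arm
print(arm.job_done())"
```

```text
the job is handed in; nothing more can be done
None
```

The job is handed in at about 38 s: the guard stays open by itself, the sleeve that went home on the shoulder stands in the tray, and the one that stopped at the tip stands in the carton.

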